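# Clamp a glass slab with the torque-limited knob

### The job

Take the emerald glass slab out of its tilting nest by pressing down the end nearest the white lip so that the other end rises, lift it out by the raised end, and lay it flat on the cork pad and let go. Then take it again by its middle, lay it flat in the blue clamping fixture between the steel fence and the brass jaw, release it, and turn the orange ratchet knob clockwise, regripping as needed, until its clutch slips through at least two clicks (30 degrees) and the slab is left clamped against the fence. Do not drop the slab, do not make the knob slip while the clamp is empty, and leave the fish, the dark stick, the funnel and the cork drum where they are.

Things in the scene. Friction and masses are not known exactly. Their poses are not given: they have to be found in the camera images.
- slab: Emerald green glass slab, 120 (x) x 50 (y) x 14 mm (z), about 0.2 kg. Origin: centre of its underside. At the start it lies level on a white rocker in the nest, axes along the nest's, its top flush with the frame. Pressed at its -x end with shut fingers (5 to 8 N) it tips and its +x end rises 30 mm above the frame, where its sides can be gripped across the 50 mm width.
- nest: Fixed pine frame 166 (x) x 94 (y) x 46 mm high (slab's top also at 46, its underside at 32), origin under its centre. The pocket (x -66 to +64, y +-29 mm) leaves no room for fingers. The end to press is -x: the gap there is wider (6 mm) and shows the rocker's white lip. Press the slab's top between x = -60 and -30 mm, up to 18 mm of travel at the very end.
- rocker (a joint): Tilt of the rocker under the slab (rad): 0 level, 0.42 at its stop (-x end down, +x end up). Its hinge line is parallel to the nest's y at x = -15, z = 29 mm in the nest's frame. Stiff hinge: it stays where it is left, with the slab on it.
- pad: Fixed cork pad 175 (x) x 115 (y) x 8 mm thick on the bench, origin at the centre of its underside (its top is 8 mm above): the place to put the slab down.
- clamp: Fixed fixture: blue base, x -85 to +170, y +-60 mm, top z = 20 mm; origin on the underside. The slab lies on it, long side along x, either way round, against the steel fence (face at x = -70, top z = 46), so clamped its centre is at x = -10. Four 12 mm high guides at x -58 to -42 and 22 to 38 leave y +-29 mm for the slab and a 64 mm gap about x = -10 for fingers at its middle.
- jaw: Brass jaw of the clamp, 16 x 80 x 25 mm; its origin lies on its pressing face (facing the fence, -x), 1 mm above the base's top. It moves towards the fence by 8 mm per rad of the collar, and is sprung: it gives way 3 to 4 mm (about 14 N) before the knob slips. At the start the space between fence and jaw is 130 to 134 mm.
- spindle (a joint): Turn (rad, clockwise from above) of the round steel collar under the knob (62 mm diameter, red mark), which drives the jaw: 0 is fully open, 3.2 its end. It stays where it is left; turning back opens the jaw.
- knob (a joint): Slip (rad) of the knob clockwise over the collar: 0 at the start. While the jaw moves freely knob and collar turn together (0.1 N m); when the jaw is stopped by the slab, the clutch slips at a steady 0.2 N m: the collar stands still and this grows, one click every 0.26 rad (15 degrees).
- knob_grip (a point): Orange ratchet knob: bar 64 (its x) x 17 (its y) x 28 mm high on a vertical axis at x = 135, y = 0 of the clamp, above the collar and grey housing (62 x 75 mm, top z = 55). This point: on the axis, 12 mm below the bar's top, 88 mm above the bench. Its yaw is the clamp's minus both joint values; 1.2 to 1.8 rad to contact, 0.4 more to slip: two or three strokes.
- fish: Bystander: emerald glass fish ornament, 128 x 42 x 56 mm, origin under its middle; leave alone.
- stick: Bystander: dark boron carbide dressing stick, 18 x 120 (y) x 12 mm, origin at its underside's centre; leave alone.
- funnel: Bystander: dented steel funnel standing mouth down, 116 mm diameter, 115 mm high; leave alone.
- drum: Bystander: cork sanding drum, 70 mm diameter, 110 mm high with its spindle; leave alone.
There are look-alikes about, which are no part of the job. Several things have the shape of the pad; the one meant has the colours described above.

How it is judged:
On the way, in this order (a step that is already met when the one before it is completed fails the run):
1. the slab is tipped up in its nest (value of joint rocker above 0.3 rad and angle between slab's own z axis and vertical above 0.25 rad and horizontal distance between slab and nest below 0.04 m), for 0.1 s.
2. the slab lies flat on the cork pad, let go (x of slab in the frame of pad between -0.075 and 0.075 m and y of slab in the frame of pad between -0.05 and 0.05 m and angle between slab's own z axis and vertical below 0.06 rad and contact force between slab and pad above 0.5 N and contact force between the fingers and slab below 0.05 N), for 0.2 s.
3. the slab lies flat in the clamp between fence and jaw, let go (y of slab in the frame of clamp between -0.008 and 0.008 m and z of slab in the frame of clamp between 0.015 and 0.0225 m and angle between slab's own z axis and vertical below 0.05 rad and angle between the x axis of slab and the x axis of clamp, either way round below 0.15 rad and x of slab in the frame of clamp between -0.013 and 0.007 m and contact force between the fingers and slab below 0.05 N), for 0.2 s.
4. the knob has slipped two clicks (over 0.5 rad) with the jaw pressing on the slab (value of joint knob above 0.5 rad and contact force between jaw and slab above 4 N), for 0.1 s.
At the end, for the whole second after the job is handed in: The slab lies flat on the clamp's bed (within 2.5 mm), against the fence within 2.5 mm and square to it within 0.05 rad, within 8 mm of the clamp's centre line; the jaw presses it with over 4 N; the knob has slipped over 0.5 rad on its collar; slab at rest and released (all of step 4 and x of slab in the frame of clamp between -0.0125 and -0.0075 m and y of slab in the frame of clamp between -0.008 and 0.008 m and z of slab in the frame of clamp between 0.015 and 0.0225 m and angle between slab's own z axis and vertical below 0.05 rad and angle between the x axis of slab and the x axis of clamp, either way round below 0.05 rad and linear speed of slab below 0.01 m/s and contact force between the fingers and slab below 0.05 N); the robot touches nothing.
It fails at once if a bystander is moved by more than 40 mm (distance of any of fish, stick, funnel, drum from where it was at the start of the episode above 0.04 m).
It fails at once if the slab is dropped (moves over 0.7 m/s with no finger on it) (contact force between the fingers and slab below 0.05 N and linear speed of slab above 0.7 m/s).
It fails at once if the knob is made to slip (over 0.2 rad) with the slab not in the clamp (value of joint knob above 0.2 rad and horizontal distance between slab and clamp above 0.05 m).
It also fails if it takes over 72 s, if anything falls off the work surface, if the arm or the gripper's body presses on something with over 40 N, if the wrist force passes 120 N, or if a joint passes its speed limit or range.

### The arm

A 6-joint arm with a two-finger parallel gripper is mounted at the origin on the work surface. World frame = base frame: x ahead of the robot, y to its left, z up, the work surface at z = 0. Lengths are in m, angles in rad, forces in N, time in s.
With the tool pointing down it reaches from about 0.3 to 0.85 m from the base axis. Payload 5.4 kg.
Tool frame: the origin (TCP) lies at the very end of the fingers, on their centre line; the grasp point (between the pads) lies 19 mm behind it; z points along the fingers, x is the direction in which the jaws open and shut, and the axes are right-handed (so a half turn about z gives the same grasp; the last joint's range is limited). The gripper opens to 85 mm and grips with 20 to 120 N. Pads are 22 mm wide; open, the fingers measure 114 mm over their backs; the gripper's body (76 mm by 85 mm) begins 54 mm behind the grasp point. The pads swing forward as they close: fully open they stand 13 mm farther back than shut.
Start: joints at [-1.537, 0.158, 1.597, -0, 1.386, -0.21], TCP at [0.139, -0.558, 0.231] pointing down, gripper open.
Joint ranges: [-2.91, 2.91], [-0.94, 2.29], [0.18, 2.7], [-1.29, 4.43], [0.17, 2.64], [-3, 3]. Speed limits (rad/s): [2.57, 2.57, 3.14, 3.14, 3.14, 3.14].

### API

Orientations are given as a 3x3 rotation matrix whose columns are the frame's x, y, z axes.
In Python, from bench import telemetry, imaging, workorder gives the robot as it stands. The module is installed in compiled form; this text tells all that it offers.
- The arm moves only by the tool servo_tool, never from a script. Its argument "steps" is a list of rows, each a list of 4 numbers: the shift along the tool's x, y, z in m, then the turn about the tool's z in rad. In form: [[x, y, z, yaw], ...]. A call has 1 to 5 rows; each row shifts and turns the pose as measured when the row begins, along the tool's axes as they then stand; what a row does not reach is not made up. A row lasts 1/10 s, in which the tool goes at most 50 mm and 8.59 degrees, less where a joint would pass 70% of its speed; a pose out of reach is approached as far as the arm can. A call with a gripper value outside its range is refused whole. "claw" is the gripper command: -1 is shut, 1 is fully open, values between are in proportion, set as the call begins (left out, the last holds). The fingers move at their own pace and stop on an object; "squeeze" is the grip in N (left out, the last holds). Time passes only in rows, so rows that do not move let the fingers close. It gives the time, the measured TCP pose, the force and the opening at its end, in the units of the state.
- telemetry.get_obs(): the state, without advancing time (a new reading comes with each control period).
- imaging.get_image(name): name is "scene" or "top" or "wrist"; returns a dict with "frame" (400x640x3 uint8, red, green, blue), "mtx" (3x3 intrinsics, pixels), "k1" (the pictures are not rectified: a ray, as slopes to the right and down, at radius r is drawn at 1 + k1 r^2 times it, then the intrinsics apply), "rvec" (rotation vector, rad) and "tvec" (3), from world to camera coordinates, as OpenCV has them; the wrist camera has in their place "hand_eye" (4x4, takes a point from camera to tool coordinates, whose origin is the TCP and whose axes are the tool frame's). Camera axes: x right, y down, z forward; pixel columns grow to the right and rows downward; lengths in m; the calibration is good to about 2 mm. A picture is of the moment at which its call begins: read the wrist's pose just before it. There is no depth.
- workorder.hand_in(): hands the job in, once; it reports no verdict.
The state is a dict: "time_s": time; "joint_positions": joint angles; "qvel": joint speeds; "tau": joint torques, N m; "tcp_pos": TCP position; "eef_rot": TCP orientation; "wrist_force": force on the tool from outside, world axes, zero at the start; "ft_torque": the same for the moment, N m; "finger_gap": finger opening in m.
Only numpy, scipy, OpenCV 4.12 (cv2) and the standard library are available. Lean on these libraries where they do the work, as an engineer would, in place of code of your own. Each camera call takes 0.05 s, during which the arm holds its last target. There are 200 camera calls.

## Working session

There is one attempt and no reset: what is moved stays moved. The work goes in short steps, Python scripts to look and compute and a tool call to move; the robot and the scene stay as the last step left them, time stands still between calls to the robot, and variables do not carry over. Pictures are saved under pics/ and viewed, about 8 in all and at most 12, crops included, and the job is handed in when it is done.

Besides the shell and the picture viewer there is one more tool, called after "Call:" as a command line: name --pt "numbers of a row" for each row, then --argument value for the rest. servo_tool: Moves the arm, as the interface text tells. Its arguments: {"type":"object","properties":{"steps":{"type":"array"},"claw":{"type":"number"},"squeeze":{"type":"number"}},"required":["steps"]}

```bash
mkdir -p pics; cat > h.py <<'E'
import numpy as np, cv2
from bench import telemetry, imaging, workorder
def snap(name, fn=None):
    o=telemetry.get_obs(); d=imaging.get_image(name); d=dict(d)
    if "rvec" in d:
        R,_=cv2.Rodrigues(np.array(d["rvec"],float)); t=np.array(d["tvec"],float).ravel()
        d["R"]=R.T; d["C"]=-R.T@t
    else:
        H=np.array(d["hand_eye"]); T=np.array(o["eef_rot"]); p=np.array(o["tcp_pos"])
        d["R"]=T@H[:3,:3]; d["C"]=T@H[:3,3]+p
    if fn: cv2.imwrite("pics/"+fn, d["frame"][:,:,::-1])
    np.save("pics/last_%s.npy"%name, {k:d[k] for k in ("frame","mtx","k1","R","C")}, allow_pickle=True)
    return d
def load(name): return np.load("pics/last_%s.npy"%name,allow_pickle=True).item()
def ray(d,uv):
    uv=np.atleast_2d(np.array(uv,float)); K=np.array(d["mtx"])
    q=cv2.undistortPoints(uv[:,None], K, np.array([d["k1"],0,0,0],float))[:,0]
    r=np.c_[q,np.ones(len(q))]@d["R"].T
    return r
def onz(d,uv,z):
    r=ray(d,uv); return d["C"]+r*((z-d["C"][2])/r[:,2])[:,None]
def proj(d,P):
    P=np.atleast_2d(P); c=(P-d["C"])@d["R"]; q=c[:,:2]/c[:,2:]; r2=(q**2).sum(1,keepdims=True); q=q*(1+d["k1"]*r2)
    K=np.array(d["mtx"]); return q*[K[0,0],K[1,1]]+[K[0,2],K[1,2]]
E
python3 - <<'E'
from h import *
a=snap("scene","s0.png"); b=snap("top","t0.png")
for d in(a,b): print(d["C"].round(3),d["k1"],np.array(d["mtx"])[0,0])
print(telemetry.get_obs())
E
```

```text
[ 1.249 -0.173  0.993] 0.0026820283640097446 424.19187820153746
[ 0.437 -0.002  1.156] -0.08805625228003496 423.8813584408834
{'time_s': 0.1, 'joint_positions': array([-1.53709521e+00,  1.59009247e-01,  1.59815251e+00, -4.61850769e-06,
        1.38618679e+00, -2.10099664e-01]), 'qvel': array([-4.46027385e-04,  6.38973248e-05, -2.79128504e-03,  2.04728993e-04,
        2.69775034e-04, -8.07134121e-04]), 'tau': array([-1.38399137e-04, -3.96987176e+01, -3.32339287e+01, -3.02904027e-04,
        4.08430235e-03,  7.35874465e-06]), 'tcp_pos': array([ 0.1387599 , -0.55743111,  0.23037917]), 'eef_rot': array([[ 2.41393518e-01, -9.70427311e-01, -6.37016054e-05],
       [-9.70425792e-01, -2.41393255e-01,  1.75473688e-03],
       [-1.71822173e-03, -3.61764426e-04, -9.99998458e-01]]), 'wrist_force': array([ 0.41671163, -0.77982388,  0.46897038]), 'ft_torque': array([-0.02486294, -0.03048152, -0.03874317]), 'finger_gap': 0.08549057162908122}
```

View pics/t0.png

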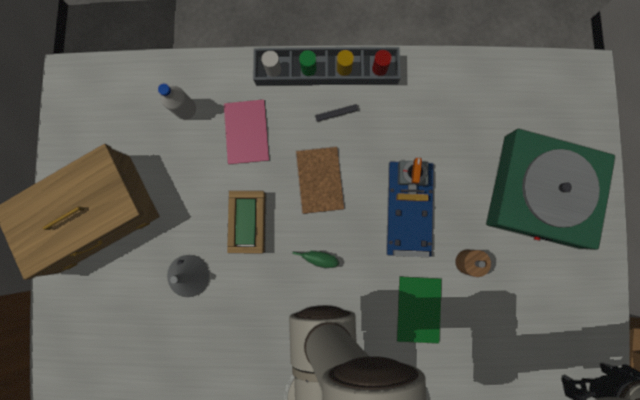

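View pics/s0.png

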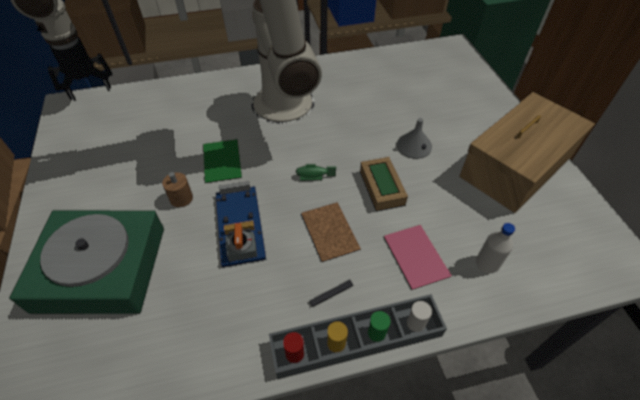

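The top view shows the nest at (246,222) with the slab in it, the cork pad at (320,180), and the clamp at (411,209) with its fence at the bottom (row 252) and knob at (415,172). The fish is at (320,259), the stick at (337,113), the funnel at (187,275) and the drum at (474,263). The scene view agrees with this. Next I measure rough positions and enlarge the nest and clamp.

```bash
python3 - <<'E'
from h import *
d=load("top"); f=d["frame"]; hsv=cv2.cvtColor(f,cv2.COLOR_RGB2HSV)
for n,(u0,v0,u1,v1),z,lo,hi in [("nest",(220,180,275,260),.046,(8,60,60),(25,255,255)),("slab",(220,180,275,260),.046,(45,60,30),(90,255,255)),("pad",(290,140,350,220),.008,(5,60,40),(25,255,255)),("clamp",(380,155,445,262),.02,(100,100,30),(125,255,255)),("knob",(400,150,430,190),.1,(3,150,120),(15,255,255))]:
    m=np.zeros(f.shape[:2],np.uint8); m[v0:v1,u0:u1]=cv2.inRange(hsv,lo,hi)[v0:v1,u0:u1]
    p=np.argwhere(m)[:,::-1].astype(np.float32)
    w=onz(d,p,z)[:,:2].astype(np.float32)
    c,s,a=cv2.minAreaRect(w); print(n,len(p),np.round(c,4),np.round(s,4),round(a,1),w.mean(0).round(4))
s=load("scene")["frame"]
A=cv2.resize(f[180:265,215:275],None,fx=5,fy=5,interpolation=cv2.INTER_CUBIC); B=cv2.resize(s[150:215,345:420],(400,425),interpolation=cv2.INTER_CUBIC)
cv2.imwrite("pics/c1.png",np.hstack([A,B[:, :, :]])[:,:,::-1])
E
```

```text
nest 1184 [0.4783 0.2144] [0.0947 0.1632] 89.4 [0.4799 0.2137]
slab 889 [0.479  0.2151] [0.0524 0.1196] 88.6 [0.48   0.2153]
pad 2635 [0.5944 0.0192] [0.1737 0.1144] 6.1 [0.5938 0.0192]
clamp 2621 [ 0.514  -0.2241] [0.1183 0.2485] 87.6 [ 0.4936 -0.2204]
knob 114 [ 0.6061 -0.2276] [0.0141 0.0586] 83.0 [ 0.6033 -0.227 ]
```

View pics/c1.png

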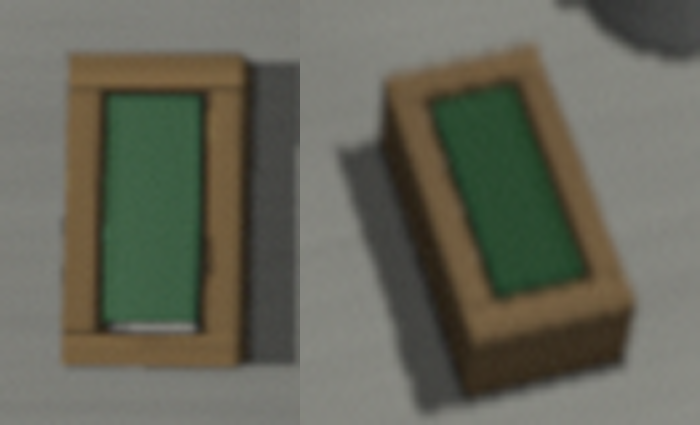

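The crop shows the white lip at the bottom end of the slab, at crop pixel (150,327). So the nest's -x end faces the robot and its x is about world x, with yaw near -1°. The rough measured sizes match those given. Next I move the wrist over the clamp, which is on the way, and measure it close up.

Call:
servo_tool --pt "0 0 -0.03 0.14" --pt "0 0 -0.03 0.14" --pt "-0.035 -0.033 0 0" --pt "-0.035 -0.033 0 0" --pt "-0.035 -0.033 0 0"

```text
time_s: 0.6
tcp_pos: [0.2413, -0.4565, 0.2896]
eef_rot: [[-0.058, -0.998, -0.001], [-0.998, 0.058, 0.008], [-0.008, 0.001, -1.0]]
wrist_force: [0.2, -0.8, 0.9]
finger_gap: 0.0853
```

Call:
servo_tool --pt "-0.035 -0.033 0 0" --pt "-0.035 -0.033 0 0" --pt "-0.035 -0.033 0 0" --pt "-0.035 -0.033 0 0" --pt "-0.035 -0.033 0 0"

```text
time_s: 1.1
tcp_pos: [0.4211, -0.2831, 0.2892]
eef_rot: [[-0.06, -0.998, -0.001], [-0.998, 0.06, 0.009], [-0.009, 0.002, -1.0]]
wrist_force: [0.7, -0.1, -0.5]
finger_gap: 0.0852
```

Call:
servo_tool --pt "-0.02 -0.02 0 0" --pt "0 0 0 0"

```text
time_s: 1.3
tcp_pos: [0.4457, -0.2586, 0.2886]
eef_rot: [[-0.053, -0.999, -0.001], [-0.999, 0.053, 0.012], [-0.012, 0.002, -1.0]]
wrist_force: [-0.7, -0.1, -0.3]
finger_gap: 0.0854
```

```bash
python3 - <<'E'
from h import *
d=snap("wrist","w1.png"); print(np.array(d["hand_eye"]).round(3), np.array(d["mtx"]), d["k1"], d["C"])
o=telemetry.get_obs(); print(o["tcp_pos"],o["eef_rot"].round(3),o["joint_positions"].round(2),o["time_s"])
E
```

```text
[[ 1.    -0.     0.001  0.   ]
 [-0.     0.957  0.289 -0.074]
 [-0.001 -0.289  0.957 -0.143]
 [ 0.     0.     0.     1.   ]] [[347.36096236   0.         317.04986216]
 [  0.         347.36096236 199.09040455]
 [  0.           0.           1.        ]] -0.0704915147697108 [ 0.51939581 -0.26428033  0.4310083 ]
[ 0.44473645 -0.25967924  0.28845041] [[-0.054 -0.999 -0.002]
 [-0.998  0.054  0.011]
 [-0.011  0.003 -1.   ]] [-0.77 -0.03  1.68  0.01  1.5   0.86] 1.35
```

View pics/w1.png

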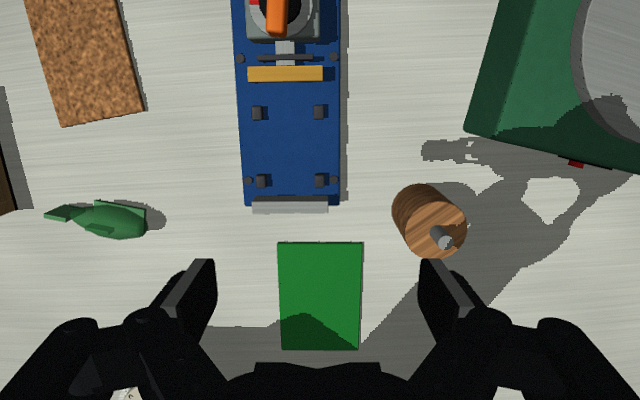

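The wrist view shows the clamp with the fence at (290,207), the jaw at (285,74), guides near (260,112) and (320,112), and the knob at (277,12). It also shows part of the pad, the fish, the drum and the fake green pad. Now I measure the clamp and then move over the nest.

```bash
python3 - <<'E'
from h import *
d=load("wrist"); f=d["frame"]; hsv=cv2.cvtColor(f,cv2.COLOR_RGB2HSV)
m=cv2.inRange(hsv,(100,120,30),(125,255,255)); m[:,:225]=0; m[:,360:]=0
L=[];R=[]
for v in range(80,200,4):
    u=np.flatnonzero(m[v]); L.append((u[0]-.5+.5,v));R.append((u[-1]+.5,v))
l=onz(d,L,.02);r=onz(d,R,.02)
pl=np.polyfit(l[:,0],l[:,1],1);pr=np.polyfit(r[:,0],r[:,1],1); print("edges",pl,pr)
xs=np.array([.45,.5]);print("width",np.polyval(pl,xs)-np.polyval(pr,xs),"mid",(np.polyval(pl,xs)+np.polyval(pr,xs))/2,"yaw",(pl[0]+pr[0])/2)
ys=[np.flatnonzero(m[:,u])[-1]+.5 for u in(249,251,332,335)]; print("front edge",onz(d,list(zip((249,251,332,335),ys)),.02).round(4))
j=cv2.inRange(hsv,(18,100,80),(32,255,255)); j[:,:225]=0;j[:,360:]=0;j[150:]=0
p=np.argwhere(j)[:,::-1].astype(float);w=onz(d,p,.046).astype(np.float32);print("jaw",cv2.minAreaRect(w[:,:2]), w[:,0].min())
g=f[:,285].astype(int); print("col285",[(v,tuple(g[v])) for v in range(196,220)])
E
```

```text
edges [-0.04091012 -0.14668762] [-0.03747699 -0.26615053]
width [0.117918   0.11774634] mid [-0.22405617 -0.22601585] yaw -0.03919355517714993
front edge [[ 0.3909 -0.168   0.02  ]
 [ 0.396  -0.1711  0.02  ]
 [ 0.3871 -0.2716  0.02  ]
 [ 0.3869 -0.2753  0.02  ]]Traceback (most recent call last):
  File "<stdin>", line 12, in <module>
cv2.error: OpenCV(4.12.0) /io/opencv/modules/imgproc/src/convhull.cpp:143: error: (-215:Assertion failed) total >= 0 && (depth == CV_32F || depth == CV_32S) in function 'convexHull'
```

Call:
servo_tool --pt "-0.048 0 0 0" --pt "-0.048 0 0 0" --pt "-0.048 0 0 0" --pt "-0.048 0 0 0" --pt "-0.048 0 0 0"

```text
time_s: 1.85
tcp_pos: [0.4557, -0.0231, 0.2887]
eef_rot: [[-0.072, -0.997, -0.006], [-0.997, 0.072, 0.009], [-0.009, 0.006, -1.0]]
wrist_force: [0.5, 0.1, 0.0]
finger_gap: 0.0853
```

Call:
servo_tool --pt "-0.048 0 0 -0.03" --pt "-0.048 0 0 0" --pt "-0.048 0.02 0 0" --pt "-0.048 0.02 0 0" --pt "-0.048 0.01 0 0"

```text
time_s: 2.35
tcp_pos: [0.418, 0.2163, 0.29]
eef_rot: [[-0.052, -0.999, -0.005], [-0.999, 0.052, 0.006], [-0.006, 0.005, -1.0]]
wrist_force: [1.2, 0.7, 0.7]
finger_gap: 0.085
```

Call:
servo_tool --pt "0 0 0 0" --pt "0 0 0 0" --claw -1

```text
time_s: 2.55
tcp_pos: [0.4164, 0.2192, 0.2896]
eef_rot: [[-0.046, -0.999, -0.006], [-0.999, 0.046, 0.006], [-0.006, 0.006, -1.0]]
wrist_force: [-0.7, 0.9, -0.5]
finger_gap: 0.0587
```

```bash
python3 - <<'E'
from h import *
d=snap("wrist","w2.png"); 
o=telemetry.get_obs(); print(o["tcp_pos"],o["eef_rot"].round(3),o["joint_positions"].round(2),o["time_s"],o["finger_gap"])
E
```

```text
[0.41646662 0.21897112 0.28953802] [[-0.047 -0.999 -0.006]
 [-0.999  0.047  0.007]
 [-0.006  0.007 -1.   ]] [ 0.22 -0.15  1.79  0.01  1.5   1.84] 2.6 0.05167045408499774
```

View pics/w2.png

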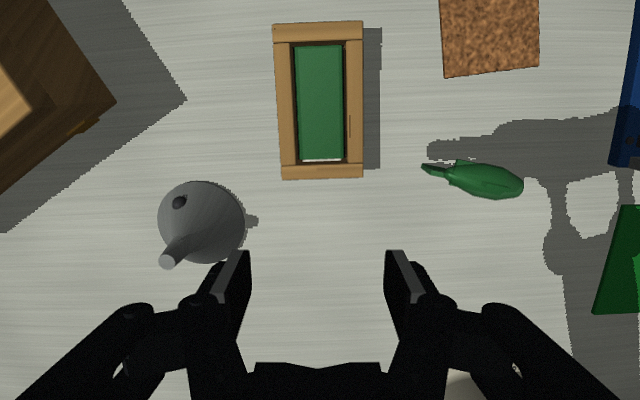

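The wrist view shows the nest frame from (273,22) to (363,180), the slab at (319,102) and the white lip at (322,160). The funnel is at (202,222), beside the path at y of about +0.29.

```bash
python3 - <<'E'
from h import *
d=load("wrist"); f=d["frame"]; hsv=cv2.cvtColor(f,cv2.COLOR_RGB2HSV)
def rect(lo,hi,box,z):
    u0,v0,u1,v1=box; m=np.zeros(f.shape[:2],np.uint8); m[v0:v1,u0:u1]=cv2.inRange(hsv,lo,hi)[v0:v1,u0:u1]
    c=max(cv2.findContours(m,0,1)[0],key=cv2.contourArea)[:,0].astype(float)
    w=onz(d,c,z)[:,:2].astype(np.float32); return cv2.minAreaRect(w)
print("frame",rect((8,60,60),(25,255,255),(260,10,380,190),.046))
print("slab",rect((45,60,30),(90,255,255),(285,30,355,170),.046))
u,v=np.arange(300,340,4),0
print("lip",[onz(d,[(u,np.flatnonzero(hsv[145:170,u,1]<60).mean()+145)],.04)[0,:2].round(4).tolist() for u in (312,322,332)])
E
```

```text
frame ((0.4789711833000183, 0.2144833207130432), (0.09352266043424606, 0.1650623083114624), 89.50293731689453)
slab ((0.47889187932014465, 0.21469680964946747), (0.05019324645400047, 0.1194312572479248), 89.41680908203125)
lip [[0.417, 0.2259], [0.4165, 0.2145], [0.4172, 0.203]]
```

Nest centre is (0.479, 0.2146) with yaw about -0.009, and the slab measures 50.2 x 119.4 mm, which agrees with the sizes given. The press point is nest x = -50, so world (0.429, 0.215). I go down with the fingers shut.

Call:
servo_tool --pt "0.004 -0.0125 0.03 -0.037" --pt "0 0 0.045 0" --pt "0 0 0.045 0" --pt "0 0 0.04 0" --pt "0 0 0.03 0" --claw -1

```text
time_s: 3.1
tcp_pos: [0.4381, 0.2062, 0.1]
eef_rot: [[-0.024, -1.0, 0.01], [-1.0, 0.024, 0.007], [-0.008, -0.01, -1.0]]
wrist_force: [-0.0, -0.4, -0.2]
finger_gap: 0.0
```

Call:
servo_tool --pt "0 0 0.02 0" --pt "0 0 0 0" --pt "0 0 0 0"

```text
time_s: 3.4
tcp_pos: [0.4362, 0.1996, 0.0745]
eef_rot: [[-0.034, -0.999, -0.0], [-0.999, 0.034, 0.004], [-0.004, 0.0, -1.0]]
wrist_force: [-0.1, 0.3, -0.1]
finger_gap: 0.0001
```

Call:
servo_tool --pt "-0.015 0.006 0 -0.02" --pt "0 0 0 0" --pt "0 0 0 0"

```text
time_s: 3.7
tcp_pos: [0.4347, 0.2128, 0.0787]
eef_rot: [[-0.018, -1.0, 0.007], [-1.0, 0.018, 0.005], [-0.005, -0.007, -1.0]]
wrist_force: [0.2, 0.1, -0.0]
finger_gap: 0.0001
```

Call:
servo_tool --pt "-0.002 0.006 0.012 0" --pt "0 0 0.01 0" --pt "0 0 0 0" --pt "0 0 0 0"

```text
time_s: 4.1
tcp_pos: [0.4299, 0.2141, 0.0563]
eef_rot: [[-0.019, -1.0, 0.01], [-1.0, 0.019, 0.005], [-0.005, -0.01, -1.0]]
wrist_force: [-0.6, 0.4, 0.3]
finger_gap: -0.0
```

Call:
servo_tool --pt "0 0 0.006 0" --pt "0 0 0.006 0" --pt "0 0 0.003 0"

```text
time_s: 4.4
tcp_pos: [0.4287, 0.2142, 0.0407]
eef_rot: [[-0.019, -1.0, 0.005], [-1.0, 0.019, 0.004], [-0.005, -0.005, -1.0]]
wrist_force: [-8.0, -0.3, 10.1]
finger_gap: -0.0001
```

Call:
servo_tool --pt "0 0 0.003 0" --pt "0 0 0.002 0"

```text
time_s: 4.6
tcp_pos: [0.4265, 0.2143, 0.0348]
eef_rot: [[-0.019, -1.0, -0.0], [-1.0, 0.019, 0.004], [-0.004, 0.0, -1.0]]
wrist_force: [-2.1, -1.2, 5.0]
finger_gap: 0.0004
```

Call:
servo_tool --pt "0 -0.001 0.002 0"

```text
time_s: 4.7
tcp_pos: [0.4267, 0.2144, 0.0334]
eef_rot: [[-0.019, -1.0, -0.003], [-1.0, 0.019, 0.003], [-0.003, 0.003, -1.0]]
wrist_force: [-13.6, -3.1, 31.4]
finger_gap: -0.0001
```

Call:
servo_tool --pt "0 -0.001 0.002 0"

```text
time_s: 4.8
tcp_pos: [0.4268, 0.2144, 0.0333]
eef_rot: [[-0.018, -1.0, -0.008], [-1.0, 0.018, 0.002], [-0.002, 0.008, -1.0]]
wrist_force: [-18.3, -4.8, 37.2]
finger_gap: -0.0001
```

The rocker has hit its stop: the force jumped to 37 N with no further travel. I lift clear, open the gripper and look.

Call:
servo_tool --pt "0 0 -0.02 0" --pt "0 0 -0.04 0" --pt "0 0 -0.045 0" --pt "0 0 -0.045 0" --pt "0 -0.02 -0.02 0"

```text
time_s: 5.3
tcp_pos: [0.4442, 0.2134, 0.204]
eef_rot: [[-0.016, -1.0, -0.019], [-1.0, 0.016, 0.0], [0.0, 0.019, -1.0]]
wrist_force: [0.7, 0.4, -0.1]
finger_gap: 0.0
```

Call:
servo_tool --pt "0 0 0 0" --pt "0 0 0 0" --pt "0 0 0 0" --pt "0 0 0 0" --claw 1

```text
time_s: 5.7
tcp_pos: [0.4448, 0.2134, 0.2031]
eef_rot: [[-0.017, -1.0, -0.018], [-1.0, 0.017, 0.0], [0.0, 0.018, -1.0]]
wrist_force: [0.6, -0.5, -0.7]
finger_gap: 0.058
```

```bash
python3 - <<'E'
from h import *
d=snap("wrist","w3.png"); 
o=telemetry.get_obs(); print(o["tcp_pos"],o["eef_rot"].round(3),o["joint_positions"].round(2),o["time_s"],o["finger_gap"])
f=d["frame"]; hsv=cv2.cvtColor(f,cv2.COLOR_RGB2HSV); m=cv2.inRange(hsv,(45,60,30),(90,255,255))
cs=[c for c in cv2.findContours(m,0,1)[0] if cv2.contourArea(c)>2000]
for c in cs:
    q=cv2.approxPolyDP(c,6,True)[:,0]; print(q.tolist(),onz(d,q,.075).round(3).tolist())
E
```

```text
[0.44453296 0.21333407 0.20281348] [[-0.017 -1.    -0.018]
 [-1.     0.017  0.   ]
 [ 0.     0.018 -1.   ]] [ 0.2  -0.02  1.84  0.    1.34  1.79] 5.75 0.06555695618005132
[[435, 210], [447, 226], [501, 250], [532, 253], [555, 241], [531, 215], [478, 203], [466, 217]] [[0.423, 0.115, 0.075], [0.409, 0.104, 0.075], [0.385, 0.053, 0.075], [0.381, 0.024, 0.075], [0.392, 0.004, 0.075], [0.417, 0.031, 0.075], [0.429, 0.08, 0.075], [0.416, 0.088, 0.075]]
[[345, 75], [282, 76], [290, 201], [341, 199]] [[0.53, 0.191, 0.075], [0.53, 0.237, 0.075], [0.433, 0.235, 0.075], [0.434, 0.194, 0.075]]
```

View pics/w3.png

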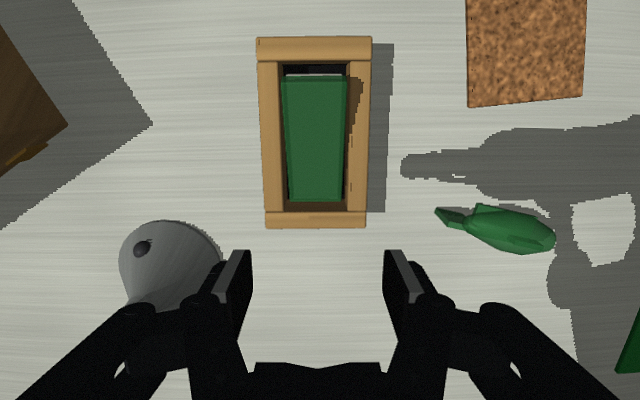

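The slab is tipped. Its raised end is at (282..345,75), the rocker's white edge shows beyond it at (315,75), and the low end has sunk at row 200. Now I measure the tilt from row widths.

```bash
python3 - <<'E'
from h import *
d=load("wrist"); f=d["frame"]; hsv=cv2.cvtColor(f,cv2.COLOR_RGB2HSV); m=cv2.inRange(hsv,(45,60,20),(90,255,255))
for v in range(72,206,6):
    u=np.flatnonzero(m[v,260:372])+260
    if len(u)<10: print(v,len(u)); continue
    a=ray(d,[(u[0]-.0,v)])[0]; b=ray(d,[(u[-1]+.0,v)])[0]
    w=abs((a[1]/a[2]-b[1]/b[2])); h=.05/w  # vertical distance below camera
    P=d["C"]+(a/abs(a[2])+b/abs(b[2]))/2*h
    print(v,u[0],u[-1],f[v,(u[0]+u[-1])//2],P.round(4))
E
```

```text
72 0
78 282 346 [39 73 45] [0.5287 0.2139 0.0594]
84 281 346 [48 94 55] [0.5242 0.2144 0.065 ]
90 281 346 [45 90 52] [0.5197 0.2144 0.0662]
96 282 346 [45 90 54] [0.5152 0.2142 0.063 ]
102 282 346 [49 93 56] [0.5106 0.2142 0.0643]
108 283 345 [45 91 53] [0.5056 0.2144 0.0566]
114 283 345 [47 93 53] [0.501  0.2145 0.0579]
120 283 345 [43 89 52] [0.4963 0.2145 0.0592]
126 284 344 [45 90 56] [0.4907 0.2147 0.0511]
132 284 344 [47 92 55] [0.4859 0.2148 0.0524]
138 285 344 [45 90 53] [0.4804 0.2145 0.0489]
144 285 344 [46 90 55] [0.4755 0.2146 0.0504]
150 286 344 [47 92 54] [0.4698 0.2143 0.0468]
156 286 343 [47 93 55] [0.4638 0.2148 0.0431]
162 286 343 [46 92 54] [0.4588 0.2149 0.0446]
168 287 342 [46 93 56] [0.4513 0.2151 0.0353]
174 287 342 [47 92 55] [0.4461 0.2152 0.0369]
180 288 342 [48 94 56] [0.4394 0.2149 0.0328]
186 288 341 [47 93 54] [0.4325 0.2155 0.0287]
192 289 341 [45 93 55] [0.4253 0.2152 0.0243]
198 289 341 [42 87 50] [0.4198 0.2153 0.0261]
204 0
```

The slope gives about 0.41 rad of tilt, so the slab is at the stop. The grip point is (0.517, 0.2145).

Call:
servo_tool --pt "0 -0.025 0.02 0" --pt "0 -0.025 0.02 0" --pt "0 -0.025 0.02 0" --pt "0 0 0.02 0" --pt "0 0 0 0" --claw 1

```text
time_s: 6.25
tcp_pos: [0.5161, 0.2121, 0.1136]
eef_rot: [[-0.016, -1.0, -0.027], [-1.0, 0.016, -0.001], [0.001, 0.027, -1.0]]
wrist_force: [-0.5, 1.2, 0.5]
finger_gap: 0.0851
```

Call:
servo_tool --pt "0 0 0 0" --pt "0 0 0 0"

```text
time_s: 6.45
tcp_pos: [0.515, 0.2121, 0.1134]
eef_rot: [[-0.015, -0.999, -0.029], [-1.0, 0.015, -0.001], [0.002, 0.029, -1.0]]
wrist_force: [0.3, 0.0, 0.2]
finger_gap: 0.0852
```

Call:
servo_tool --pt "-0.002 -0.004 0.015 0" --pt "0 0 0.015 0" --pt "0 0 0.015 0" --pt "0 0 0.013 0" --pt "0 0 0 0"

```text
time_s: 6.95
tcp_pos: [0.5182, 0.2148, 0.053]
eef_rot: [[-0.014, -1.0, -0.024], [-1.0, 0.014, -0.001], [0.001, 0.024, -1.0]]
wrist_force: [-0.1, -0.3, -0.7]
finger_gap: 0.0854
```

Call:
servo_tool --pt "0 0 0.003 0" --pt "0 0 0 0" --pt "0 0 0 0" --pt "0 0 0 0" --pt "0 0 0 0" --claw -1 --squeeze 50

```text
time_s: 7.45
tcp_pos: [0.5182, 0.2149, 0.0504]
eef_rot: [[-0.014, -1.0, -0.024], [-1.0, 0.014, -0.001], [0.001, 0.024, -1.0]]
wrist_force: [-0.5, -0.1, -1.3]
finger_gap: 0.0491
```

Call:
servo_tool --pt "0 0 0 0" --pt "0 0 0 0" --pt "0 0 0 0"

```text
time_s: 7.75
tcp_pos: [0.5182, 0.2149, 0.0505]
eef_rot: [[-0.014, -1.0, -0.024], [-1.0, 0.014, -0.001], [0.001, 0.024, -1.0]]
wrist_force: [-0.3, -0.8, -1.2]
finger_gap: 0.0489
```

Call:
servo_tool --pt "0 0 -0.012 0" --pt "0 0 -0.015 0" --pt "0 0 -0.02 0" --pt "0 0 -0.02 0" --pt "0 0 -0.025 0"

```text
time_s: 8.25
tcp_pos: [0.5186, 0.2146, 0.146]
eef_rot: [[-0.014, -0.999, -0.028], [-1.0, 0.014, -0.001], [0.002, 0.028, -1.0]]
wrist_force: [0.5, 0.5, -2.5]
finger_gap: 0.0489
```

Call:
servo_tool --pt "0 0 -0.025 0" --pt "0 0 -0.015 0" --pt "0 0 0 0"

```text
time_s: 8.55
tcp_pos: [0.5235, 0.2153, 0.1968]
eef_rot: [[-0.014, -1.0, -0.015], [-1.0, 0.014, 0.001], [-0.001, 0.015, -1.0]]
wrist_force: [0.2, -0.3, -2.1]
finger_gap: 0.0494
```

```bash
python3 - <<'E'
from h import *
o=telemetry.get_obs(); print(o["tcp_pos"],o["eef_rot"].round(3),o["joint_positions"].round(2),o["time_s"],o["finger_gap"],o["wrist_force"])
d=snap("wrist","w4.png"); a=snap("scene","s4.png")
cv2.imwrite("pics/c4.png",np.vstack([cv2.resize(d["frame"],(480,300)),cv2.resize(a["frame"][80:260,240:528],(480,300))])[:,:,::-1])
E
```

```text
[0.52345561 0.21525378 0.196847  ] [[-0.014 -1.    -0.015]
 [-1.     0.014  0.001]
 [-0.001  0.015 -1.   ]] [0.17 0.17 1.65 0.   1.33 1.76] 8.55 0.04936390438121645 [ 0.24245494 -0.26747455 -2.1204859 ]
```

View pics/c4.png

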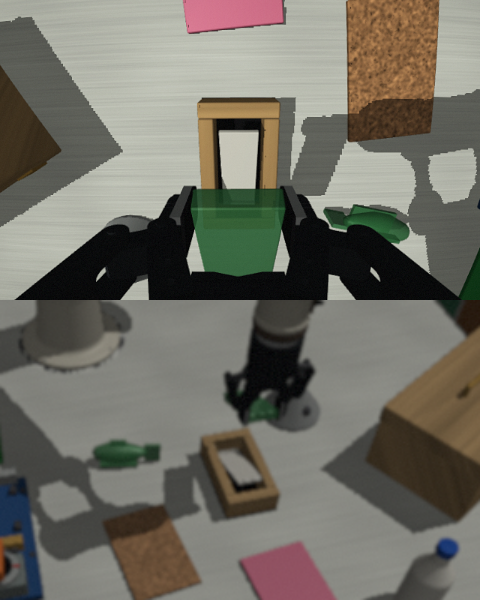

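The slab is held at its raised end by a gap of 49 mm and is out of the nest. The wrist view shows it hanging back towards the robot, and the scene view shows the nest empty except for the white rocker. Now I carry it over the pad.

Call:
servo_tool --pt "0 0 0 -0.06" --pt "0 0 0 -0.06" --pt "0.025 -0.012 0 0" --pt "0.035 -0.017 0 0" --pt "0.035 -0.017 0 0"

```text
time_s: 9.15
tcp_pos: [0.5729, 0.1273, 0.1853]
eef_rot: [[0.118, -0.992, -0.033], [-0.993, -0.118, 0.001], [-0.004, 0.032, -0.999]]
wrist_force: [0.3, 0.6, -2.5]
finger_gap: 0.049
```

Call:
servo_tool --pt "0.035 -0.017 0 0" --pt "0.035 -0.017 0 0" --pt "0.025 -0.012 0 0" --pt "0 0 0 0" --pt "0 0 0 0"

```text
time_s: 9.65
tcp_pos: [0.6287, 0.0305, 0.1741]
eef_rot: [[0.113, -0.993, -0.046], [-0.994, -0.113, 0.002], [-0.007, 0.045, -0.999]]
wrist_force: [0.6, -0.2, -2.4]
finger_gap: 0.0482
```

```bash
python3 - <<'E'
from h import *
o=telemetry.get_obs(); print(o["tcp_pos"],o["eef_rot"].round(3),o["time_s"],o["finger_gap"])
d=snap("wrist","w5.png")
cv2.imwrite("pics/c5.png",d["frame"][:,:,::-1])
E
```

```text
[0.62868987 0.03049649 0.17409013] [[ 0.113 -0.993 -0.046]
 [-0.994 -0.113  0.002]
 [-0.007  0.045 -0.999]] 9.65 0.0482260536124701
```

View pics/c5.png

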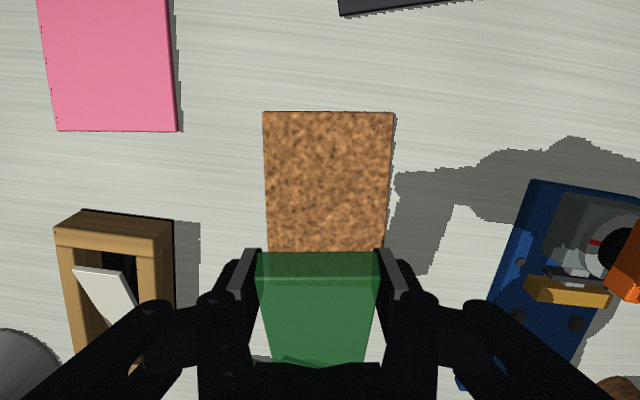

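The wrist view shows the pad's far edge at row 112 with corners (263,112) and (395,112). The slab hangs below it, with its raised end at rows 252 to 280. Now I compute the pad centre from the far edge.

```bash
python3 - <<'E'
from h import *
d=load("wrist"); q=onz(d,[(263,112),(395,112),(268,250),(383,250)],.008)[:,:2]; print(q.round(4))
e=q[0]-q[1]; n=np.linalg.norm(e); ax=np.array([e[1],-e[0]])/n; print(n,ax,"centre",(q[0]+q[1])/2-ax*.0875, "grip target",(q[0]+q[1])/2-ax*.04)
E
```

```text
[[ 0.675   0.0833]
 [ 0.688  -0.0296]
 [ 0.5429  0.0701]
 [ 0.5559 -0.0424]]
0.11370156464117122 [0.99341505 0.11457107] centre [0.59459061 0.0168309 ] grip target [0.64177783 0.02227303]
```

Call:
servo_tool --pt "0.005 -0.01 0.02 0" --pt "0.005 -0.008 0.025 0" --pt "0 0 0.025 0" --pt "0 0 0.02 0" --pt "0 0 0 0"

```text
time_s: 10.2
tcp_pos: [0.6408, 0.0289, 0.0794]
eef_rot: [[0.12, -0.992, -0.048], [-0.993, -0.12, 0.003], [-0.009, 0.048, -0.999]]
wrist_force: [-0.7, 0.9, -3.2]
finger_gap: 0.0487
```

Call:
servo_tool --pt "0 0 0.015 0" --pt "0 0 0 0"

```text
time_s: 10.4
tcp_pos: [0.6395, 0.0307, 0.0642]
eef_rot: [[0.122, -0.991, -0.049], [-0.993, -0.122, 0.003], [-0.009, 0.048, -0.999]]
wrist_force: [-0.6, -0.1, -2.7]
finger_gap: 0.0489
```

Call:
servo_tool --pt "0.008 -0.002 0.008 0" --pt "0 0 0.008 0" --pt "0 0 0.004 0" --squeeze 30

```text
time_s: 10.7
tcp_pos: [0.644, 0.0224, 0.0458]
eef_rot: [[0.122, -0.992, -0.043], [-0.992, -0.123, 0.002], [-0.007, 0.042, -0.999]]
wrist_force: [0.2, -0.2, -3.3]
finger_gap: 0.0486
```

Call:
servo_tool --pt "0 -0.001 0.004 0" --pt "0 -0.001 0.004 0"

```text
time_s: 10.9
tcp_pos: [0.6469, 0.0223, 0.0388]
eef_rot: [[0.122, -0.992, -0.04], [-0.993, -0.122, 0.002], [-0.007, 0.04, -0.999]]
wrist_force: [2.5, 0.2, 3.2]
finger_gap: 0.0492
```

Call:
servo_tool --pt "0 0 0.005 0" --pt "0 0 0.005 0" --pt "0 0 0.005 0" --squeeze 20

```text
time_s: 11.2
tcp_pos: [0.6514, 0.0222, 0.0275]
eef_rot: [[0.122, -0.992, -0.029], [-0.993, -0.122, 0.001], [-0.004, 0.029, -1.0]]
wrist_force: [2.3, 1.3, 4.0]
finger_gap: 0.0488
```

Call:
servo_tool --pt "0 0 0.005 0" --pt "0 0 0.004 0" --pt "0 0 0.004 0"

```text
time_s: 11.5
tcp_pos: [0.6529, 0.022, 0.0147]
eef_rot: [[0.122, -0.992, -0.025], [-0.993, -0.122, 0.0], [-0.003, 0.025, -1.0]]
wrist_force: [4.2, 0.6, 2.2]
finger_gap: 0.0492
```

Call:
servo_tool --pt "0 0 0.004 0" --pt "0 0 0.003 0"

```text
time_s: 11.7
tcp_pos: [0.6523, 0.0219, 0.0066]
eef_rot: [[0.122, -0.992, -0.026], [-0.993, -0.122, 0.0], [-0.003, 0.026, -1.0]]
wrist_force: [3.0, -0.5, 3.3]
finger_gap: 0.049
```

Call:
servo_tool --pt "0 0 0.003 0" --pt "0 0 0.001 0"

```text
time_s: 11.9
tcp_pos: [0.6523, 0.0218, 0.0054]
eef_rot: [[0.123, -0.992, -0.028], [-0.992, -0.123, -0.0], [-0.003, 0.028, -1.0]]
wrist_force: [-0.7, 1.7, 9.9]
finger_gap: 0.049
```

Call:
servo_tool --pt "0 0 0 0" --pt "0 0 0 0" --pt "0 0 0 0" --pt "0 0 0 0" --pt "0 0 0 0" --claw 0.8

```text
time_s: 12.4
tcp_pos: [0.6466, 0.0223, 0.0004]
eef_rot: [[0.123, -0.992, -0.04], [-0.992, -0.123, 0.001], [-0.006, 0.039, -0.999]]
wrist_force: [-1.2, 0.6, -1.2]
finger_gap: 0.0767
```

Call:
servo_tool --pt "0 0 -0.02 0" --pt "0 0 -0.03 0" --pt "0 0.01 -0.04 0" --pt "0 0.01 -0.04 0" --pt "0 0 0 0"

```text
time_s: 12.9
tcp_pos: [0.629, 0.0198, 0.1316]
eef_rot: [[0.123, -0.991, -0.048], [-0.992, -0.123, 0.002], [-0.008, 0.048, -0.999]]
wrist_force: [1.0, 0.5, 0.4]
finger_gap: 0.0769
```

```bash
cat > slab.py <<'E'
from h import *
o=telemetry.get_obs(); print(o["tcp_pos"].round(4),o["eef_rot"].round(3).tolist(),o["joint_positions"].round(2),o["time_s"],o["finger_gap"])
def slab(d,z,box=None):
    f=d["frame"]; hsv=cv2.cvtColor(f,cv2.COLOR_RGB2HSV); m=cv2.inRange(hsv,(45,60,20),(90,255,255))
    if box: k=np.zeros_like(m); k[box[1]:box[3],box[0]:box[2]]=1; m*=k
    for c in cv2.findContours(m,0,1)[0]:
        if cv2.contourArea(c)>400:
            w=onz(d,c[:,0].astype(float),z)[:,:2].astype(np.float32); r=cv2.minAreaRect(w); print(np.round(r[0],4),np.round(r[1],4),round(r[2],2),"px",c[:,0].mean(0).round())
E
python3 - <<'E'
from slab import *
d=snap("wrist","w6.png"); slab(d,.022); print("top"); t=snap("top"); slab(t,.022,(280,120,360,240))
E
```

```text
[0.629  0.0198 0.1316] [[0.123, -0.991, -0.048], [-0.992, -0.123, 0.002], [-0.008, 0.048, -0.999]] [-0.16  0.42  1.48 -0.01  1.29  1.29] 12.9 0.07685873490628801
[0.6033 0.0155] [0.1204 0.0493] 6.89 px [319. 215.]
top
```

View pics/w6.png

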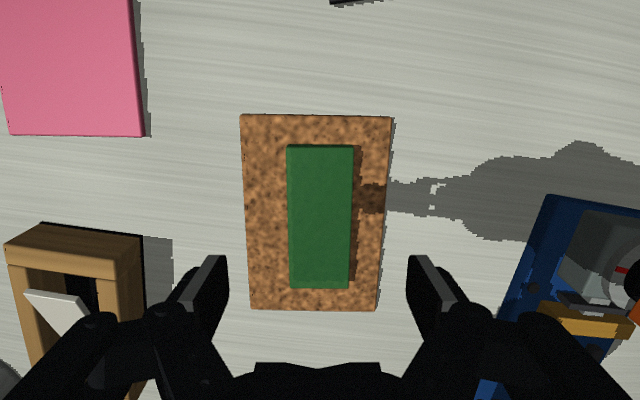

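Step 2 looks done: the slab lies flat and released on the pad at (320,216). Its centre is (0.603, 0.0155), yaw 6.9°, and it measures 120.4 x 49.3 mm. Now I take it by its middle.

Call:
servo_tool --pt "0.001 0.01 0.02 0" --pt "0.001 0.008 0.025 0" --pt "0 0 0.025 0" --pt "0 0 0.015 0" --pt "0 0 0 0" --claw 1

```text
time_s: 13.5
tcp_pos: [0.5983, 0.0171, 0.0317]
eef_rot: [[0.122, -0.99, -0.068], [-0.992, -0.123, 0.005], [-0.014, 0.067, -0.998]]
wrist_force: [-0.7, -1.0, -0.0]
finger_gap: 0.0853
```

Call:
servo_tool --pt "0 0 0 0"

```text
time_s: 13.6
tcp_pos: [0.598, 0.0172, 0.0311]
eef_rot: [[0.122, -0.99, -0.069], [-0.992, -0.123, 0.006], [-0.014, 0.068, -0.998]]
wrist_force: [0.0, -0.8, 0.5]
finger_gap: 0.0851
```

Call:
servo_tool --pt "0.001 -0.007 0 0" --pt "0 0 0.01 0" --pt "0 0 0.01 0" --pt "0 0 0.008 0" --pt "0 0 0 0"

```text
time_s: 14.1
tcp_pos: [0.6066, 0.0169, 0.0032]
eef_rot: [[0.123, -0.99, -0.064], [-0.992, -0.123, 0.005], [-0.012, 0.063, -0.998]]
wrist_force: [-1.1, 0.5, -0.4]
finger_gap: 0.0855
```

Call:
servo_tool --pt "0 0.004 0 0" --pt "0 0 0 0" --pt "0 0 0 0" --pt "0 0 0 0" --pt "0 0 0 0" --claw -1 --squeeze 50

```text
time_s: 14.6
tcp_pos: [0.6044, 0.0141, 0.0067]
eef_rot: [[0.123, -0.991, -0.059], [-0.992, -0.123, 0.001], [-0.008, 0.059, -0.998]]
wrist_force: [0.3, 0.3, -1.8]
finger_gap: 0.0488
```

Call:
servo_tool --pt "0 0 0 0" --pt "0 0 0 0" --pt "0 0 0 0"

```text
time_s: 14.9
tcp_pos: [0.6037, 0.0144, 0.0059]
eef_rot: [[0.123, -0.991, -0.06], [-0.992, -0.124, 0.001], [-0.008, 0.06, -0.998]]
wrist_force: [0.6, -0.5, 0.1]
finger_gap: 0.0489
```

Call:
servo_tool --pt "0 0 -0.015 0" --pt "0 0 -0.025 0" --pt "0 0 -0.03 0" --pt "0 0 -0.03 0.08" --pt "0 0 -0.02 0.08"

```text
time_s: 15.4
tcp_pos: [0.6072, 0.0156, 0.1279]
eef_rot: [[-0.041, -0.997, -0.071], [-0.999, 0.041, 0.004], [-0.001, 0.071, -0.997]]
wrist_force: [0.8, -0.5, -2.1]
finger_gap: 0.0489
```

Call:
servo_tool --pt "0.025 0.013 0 0" --pt "0.035 0.018 0 0" --pt "0.035 0.018 0 0" --pt "0.035 0.018 0 0" --pt "0.035 0.018 0 0"

```text
time_s: 15.9
tcp_pos: [0.5189, -0.1467, 0.1442]
eef_rot: [[-0.034, -0.998, -0.056], [-0.999, 0.034, 0.001], [0.001, 0.056, -0.998]]
wrist_force: [0.3, 0.2, -3.1]
finger_gap: 0.0487
```

Call:
servo_tool --pt "0.035 0.018 0 0" --pt "0.03 0.015 0 0" --pt "0.014 0.008 0 0" --pt "0 0 0 0" --pt "0 0 0 0"

```text
time_s: 16.4
tcp_pos: [0.4715, -0.2308, 0.1516]
eef_rot: [[-0.04, -0.998, -0.052], [-0.999, 0.04, -0.001], [0.003, 0.052, -0.999]]
wrist_force: [-0.6, 0.3, -1.9]
finger_gap: 0.0486
```

```bash
python3 - <<'E'
from slab import *
d=snap("wrist","w7.png")
E
```

```text
[ 0.4715 -0.2308  0.1516] [[-0.04, -0.998, -0.052], [-0.999, 0.04, -0.001], [0.003, 0.052, -0.999]] [-0.67  0.14  1.78 -0.03  1.26  0.96] 16.4 0.0485966585714306
```

View pics/w7.png

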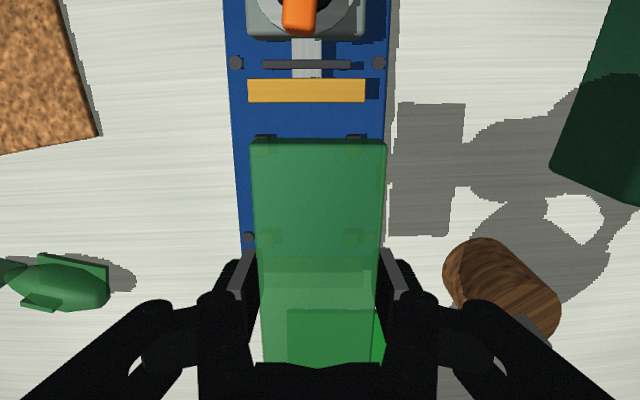

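The wrist view shows the slab held above the fixture, with its far end at row 142. The jaw's top is at (248..365, 79..102), and the base edges, the knob at (300,12) and two guides at (265,137) and (355,137) are visible.

```bash
python3 - <<'E'
from h import *
d=load("wrist"); f=d["frame"]; hsv=cv2.cvtColor(f,cv2.COLOR_RGB2HSV)
j=cv2.inRange(hsv,(15,110,80),(35,255,255)); j[:,:235]=0;j[:,375:]=0;j[130:]=0;j[:60]=0
c=max(cv2.findContours(j,0,1)[0],key=cv2.contourArea)[:,0]; print("px",c.min(0),c.max(0))
w=onz(d,c.astype(float),.046)[:,:2].astype(np.float32); r=cv2.minAreaRect(w); print("jaw",np.round(r[0],4),np.round(r[1],4),r[2], cv2.boxPoints(r).round(4).tolist())
m=cv2.inRange(hsv,(100,120,30),(125,255,255)); m[:,:215]=0;m[:,400:]=0
L=[];R=[]
for v in range(40,135,4):
    u=np.flatnonzero(m[v]); L.append((u[0],v)); R.append((u[-1],v))
l=onz(d,L,.02);rr=onz(d,R,.02);pl=np.polyfit(l[:,0],l[:,1],1);pr=np.polyfit(rr[:,0],rr[:,1],1)
xs=np.array([.47,.55]);print("w",np.polyval(pl,xs)-np.polyval(pr,xs),"mid",(np.polyval(pl,xs)+np.polyval(pr,xs))/2,"yaw",pl[0],pr[0])
L=[];R=[]
for v in range(150,245,5):
    g=(hsv[v,:,0]>40)&(hsv[v,:,0]<90)&(hsv[v,:,1]>60); u=np.flatnonzero(g[235:400])+235; L.append((u[0],v));R.append((u[-1],v))
z=.1516+.016
l=onz(d,L,z);rr=onz(d,R,z);pl=np.polyfit(l[:,0],l[:,1],1);pr=np.polyfit(rr[:,0],rr[:,1],1); xs=np.array([.47,.5]);print("slab w",np.polyval(pl,xs)-np.polyval(pr,xs),"mid",(np.polyval(pl,xs)+np.polyval(pr,xs))/2,"yaw",pl[0],pr[0]); print("slab far edge",onz(d,[(317,143)],z))
E
```

```text
px [247  78] [365 102]
jaw [ 0.5435 -0.2269] [0.0795 0.0156] 88.16279602050781 [[0.5343999862670898, -0.266400009393692], [0.5501000285148621, -0.2669000029563904], [0.5526000261306763, -0.1875], [0.5370000004768372, -0.18700000643730164]]
w [0.11724895 0.11730005] mid [-0.22430333 -0.22736625] yaw -0.03796703762221857 -0.03860580043521984
slab w [0.04908686 0.04913351] mid [-0.23089527 -0.23225452] yaw -0.04453081794045097 -0.046085841554752205
slab far edge [[ 0.52949657 -0.23325479  0.1676    ]]
```

Call:
servo_tool --pt "-0.0066 -0.003 0.015 -0.006" --pt "0 -0.002 0.02 0" --pt "0 0 0.02 0" --pt "0 0 0.02 0" --pt "0 0 0 0"

```text
time_s: 16.95
tcp_pos: [0.4754, -0.2168, 0.0708]
eef_rot: [[-0.025, -0.998, -0.052], [-1.0, 0.025, 0.001], [0.0, 0.052, -0.999]]
wrist_force: [-0.8, 0.8, -2.8]
finger_gap: 0.0488
```

Call:
servo_tool --pt "0 0 0.01 0" --pt "0 0 0 0"

```text
time_s: 17.15
tcp_pos: [0.4752, -0.2148, 0.0596]
eef_rot: [[-0.022, -0.998, -0.053], [-1.0, 0.022, 0.002], [-0.001, 0.053, -0.999]]
wrist_force: [0.4, -0.0, -2.7]
finger_gap: 0.0494
```

```bash
cat > chk.py <<'E'
from slab import *
import sys
d=snap("wrist",sys.argv[1]); zt=float(sys.argv[2]); f=d["frame"]; hsv=cv2.cvtColor(f,cv2.COLOR_RGB2HSV)
L=[];R=[]
a,b=int(sys.argv[3]),int(sys.argv[4])
for v in range(a,b,5):
    g=(hsv[v,:,0]>40)&(hsv[v,:,0]<90)&(hsv[v,:,1]>60); u=np.flatnonzero(g[225:420])+225
    if len(u)>20: L.append((u[0],v));R.append((u[-1],v))
l=onz(d,L,zt);rr=onz(d,R,zt);pl=np.polyfit(l[:,0],l[:,1],1);pr=np.polyfit(rr[:,0],rr[:,1],1); xs=np.array([.47,.5]);print("slab w",np.polyval(pl,xs)-np.polyval(pr,xs),"mid",(np.polyval(pl,xs)+np.polyval(pr,xs))/2,"yaw",pl[0],pr[0])
col=hsv[:,317]; g=np.flatnonzero((col[:,0]>40)&(col[:,0]<90)&(col[:,1]>60)); g=g[g>80]; print("far row",g[0],onz(d,[(317,g[0])],zt))
E
python3 chk.py w8.png 0.08 170 240
```

```text
[ 0.4752 -0.2148  0.0596] [[-0.022, -0.998, -0.053], [-1.0, 0.022, 0.002], [-0.001, 0.053, -0.999]] [-0.64  0.26  1.84 -0.03  1.08  0.97] 17.15 0.04944064487116576
slab w [0.04709894 0.04729636] mid [-0.21503518 -0.21577798] yaw -0.02146956045013223 -0.028050228895574254
far row 138 [[ 0.53581174 -0.21637931  0.08      ]]
```

Call:
servo_tool --pt "0.007 0.003 0 0.013" --pt "0 0 0 0" --pt "0 0 0 0"

```text
time_s: 17.5
tcp_pos: [0.4745, -0.2243, 0.0634]
eef_rot: [[-0.036, -0.998, -0.047], [-0.999, 0.037, -0.003], [0.004, 0.047, -0.999]]
wrist_force: [-0.4, 0.6, -2.4]
finger_gap: 0.0491
```

```bash
python3 chk.py w9.png 0.073 170 240
```

```text
[ 0.4745 -0.2243  0.0634] [[-0.036, -0.998, -0.047], [-0.999, 0.037, -0.003], [0.004, 0.047, -0.999]] [-0.65  0.26  1.84 -0.03  1.08  0.97] 17.5 0.04905834509023439
slab w [0.05097295 0.05173941] mid [-0.22445901 -0.22568021] yaw -0.027932331457835385 -0.05348113906696012
far row 138 [[ 0.53306349 -0.22661648  0.073     ]]
```

Call:
servo_tool --pt "0 0.003 0.008 0" --pt "0 0 0.008 0" --pt "0 0 0.006 0" --pt "0 0 0 0"

```text
time_s: 17.95
tcp_pos: [0.4701, -0.2246, 0.04]
eef_rot: [[-0.037, -0.998, -0.047], [-0.999, 0.037, -0.003], [0.005, 0.047, -0.999]]
wrist_force: [-0.5, -0.0, -3.0]
finger_gap: 0.0486
```

Call:
servo_tool --pt "0 -0.001 0.007 0" --pt "0 0 0.007 0" --pt "0 0 0.004 0" --pt "0 0 0 0"

```text
time_s: 18.35
tcp_pos: [0.47, -0.2243, 0.0197]
eef_rot: [[-0.037, -0.998, -0.048], [-0.999, 0.037, -0.002], [0.004, 0.048, -0.999]]
wrist_force: [-0.4, -0.4, -2.6]
finger_gap: 0.0486
```

Call:
servo_tool --pt "0 0 0.003 0" --pt "0 0 0 0"

```text
time_s: 18.55
tcp_pos: [0.4708, -0.2248, 0.0185]
eef_rot: [[-0.037, -0.998, -0.047], [-0.999, 0.037, -0.003], [0.004, 0.047, -0.999]]
wrist_force: [-1.5, 1.2, -0.6]
finger_gap: 0.0487
```

Call:
servo_tool --pt "0 0 0.002 0" --pt "0 0 0 0"

```text
time_s: 18.75
tcp_pos: [0.4712, -0.2251, 0.0184]
eef_rot: [[-0.037, -0.998, -0.047], [-0.999, 0.037, -0.003], [0.004, 0.047, -0.999]]
wrist_force: [-1.3, 0.5, -0.6]
finger_gap: 0.049
```

Call:
servo_tool --pt "0 0 0.003 0" --pt "0 0 0.002 0"

```text
time_s: 18.95
tcp_pos: [0.4715, -0.2253, 0.0178]
eef_rot: [[-0.036, -0.998, -0.049], [-0.999, 0.037, -0.001], [0.003, 0.049, -0.999]]
wrist_force: [-7.6, 6.0, 17.9]
finger_gap: 0.0485
```

Call:
servo_tool --pt "0 0 0 0" --pt "0 0 0 0" --pt "0 0 0 0" --pt "0 0 0 0" --claw 0.8

```text
time_s: 19.35
tcp_pos: [0.473, -0.2264, 0.0186]
eef_rot: [[-0.036, -0.998, -0.045], [-0.999, 0.037, -0.004], [0.006, 0.045, -0.999]]
wrist_force: [-0.0, -0.5, -0.6]
finger_gap: 0.0765
```

Call:
servo_tool --pt "0 0 -0.02 0" --pt "0 0 -0.03 0" --pt "0 0 -0.045 0" --pt "0 0 -0.045 0" --pt "0 0 -0.03 0"

```text
time_s: 19.85
tcp_pos: [0.4769, -0.223, 0.1865]
eef_rot: [[-0.037, -0.998, -0.057], [-0.999, 0.037, 0.005], [-0.003, 0.057, -0.998]]
wrist_force: [1.3, 0.0, 0.3]
finger_gap: 0.0768
```

Call:
servo_tool --pt "0 0 0 0" --pt "0 0 0 0"

```text
time_s: 20.05
tcp_pos: [0.4796, -0.2249, 0.1915]
eef_rot: [[-0.037, -0.998, -0.049], [-0.999, 0.037, -0.001], [0.003, 0.049, -0.999]]
wrist_force: [-0.7, 0.1, -0.4]
finger_gap: 0.0768
```

```bash
python3 - <<'E'
from slab import *
d=snap("wrist","w10.png"); slab(d,.034)
E
```

```text
[ 0.4796 -0.2249  0.1915] [[-0.037, -0.998, -0.049], [-0.999, 0.037, -0.001], [0.003, 0.049, -0.999]] [-0.65  0.11  1.73 -0.03  1.34  0.97] 20.05 0.07677227405876212
[ 0.2993 -0.2483] [0.1052 0.1073] 86.51 px [346. 330.]
[0.392  0.0288] [0.1414 0.06  ] 77.09 px [ 76. 267.]
[ 0.4706 -0.2256] [0.05   0.1206] 87.64 px [317. 177.]
[ 0.5177 -0.4648] [0.1986 0.1107] 13.63 px [600. 106.]
```

View pics/w10.png

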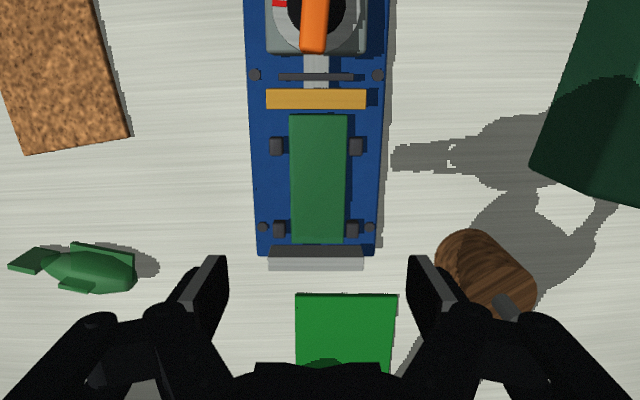

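The slab lies flat in the fixture between the guides, with its outline around (318,178). Its centre is (0.4706, -0.2256), so clamp x is about -3 mm, and its yaw is -2.4°, the same as the clamp's. I move towards the knob and measure the bar.

Call:
servo_tool --pt "0 -0.02 0 0" --pt "0 -0.025 0 0" --pt "0 -0.025 0 0" --pt "0 -0.02 0 0" --pt "0 0 0 0" --claw 1

```text
time_s: 20.6
tcp_pos: [0.5678, -0.2262, 0.1764]
eef_rot: [[-0.038, -0.997, -0.062], [-0.999, 0.038, 0.007], [-0.005, 0.062, -0.998]]
wrist_force: [-0.1, -0.3, -0.5]
finger_gap: 0.0854
```

Call:
servo_tool --pt "0 0 0 0" --pt "0 0 0 0"

```text
time_s: 20.8
tcp_pos: [0.5656, -0.2253, 0.1733]
eef_rot: [[-0.038, -0.997, -0.067], [-0.999, 0.038, 0.01], [-0.007, 0.068, -0.998]]
wrist_force: [-0.8, -0.2, 0.6]
finger_gap: 0.0853
```

```bash
cat > knob.py <<'E'
from slab import *
def knob(d):
    f=d["frame"]; hsv=cv2.cvtColor(f,cv2.COLOR_RGB2HSV); m=cv2.inRange(hsv,(5,180,170),(18,255,255)); 
    c=max(cv2.findContours(m,0,1)[0],key=cv2.contourArea)[:,0]; print("px",c.min(0),c.max(0), "V95",np.percentile(hsv[...,2][m>0],[5,50,95]))
    w=onz(d,c.astype(float),.1)[:,:2].astype(np.float32); r=cv2.minAreaRect(w); print("knob",np.round(r[0],4),np.round(r[1],4),r[2])
    return c
E
python3 - <<'E'
from knob import *
d=snap("wrist","w11.png"); knob(d); print(d["C"])
E
```

```text
[ 0.5656 -0.2253  0.1733] [[-0.038, -0.997, -0.067], [-0.999, 0.038, 0.01], [-0.007, 0.068, -0.998]] [-0.56  0.34  1.5  -0.03  1.37  1.05] 20.8 0.08525748076767133
px [306  88] [337 188] V95 [186.35 214.5  224.  ]
knob [ 0.6073 -0.2287] [0.0146 0.0615] 82.81456756591797
[ 0.6485438  -0.22964351  0.31053352]
```

View pics/w11.png

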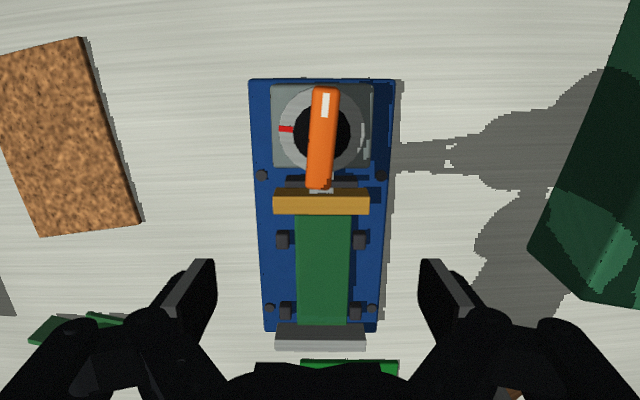

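The wrist view shows the knob bar from (323,88) to (318,188), with the red mark at (285,129) and the slab, jaw and fence in line. Bar centre is (0.6075, -0.2287) with yaw -7.2°. I turn the tool back by about half a turn first, which gives the same grasp with enough wrist range for the whole turn.

Call:
servo_tool --pt "0 0 0 -0.149" --pt "0 0 0 -0.149" --pt "0 0 0 -0.149" --pt "0 0 0 -0.149" --pt "0 0 0 -0.149"

```text
time_s: 21.35
tcp_pos: [0.5614, -0.2255, 0.1733]
eef_rot: [[0.655, -0.753, -0.069], [-0.754, -0.657, 0.011], [-0.054, 0.045, -0.998]]
wrist_force: [-0.0, -0.4, -0.5]
finger_gap: 0.0855
```

Call:
servo_tool --pt "0 0 0 -0.149" --pt "0 0 0 -0.149" --pt "0 0 0 -0.149" --pt "0 0 0 -0.149" --pt "0 0 0 -0.149"

```text
time_s: 21.85
tcp_pos: [0.5575, -0.2258, 0.174]
eef_rot: [[0.992, -0.104, -0.07], [-0.104, -0.995, 0.011], [-0.071, -0.003, -0.997]]
wrist_force: [0.1, -0.2, -0.1]
finger_gap: 0.0856
```

Call:
servo_tool --pt "0 0 0 -0.149" --pt "0 0 0 -0.149" --pt "0 0 0 -0.149" --pt "0 0 0 -0.149" --pt "0 0 0 -0.149"

```text
time_s: 22.35
tcp_pos: [0.5536, -0.2261, 0.1748]
eef_rot: [[0.797, 0.6, -0.071], [0.602, -0.798, 0.011], [-0.05, -0.051, -0.997]]
wrist_force: [0.8, 0.3, 0.8]
finger_gap: 0.0855
```

Call:
servo_tool --pt "0 0 0 -0.149" --pt "0 0 0 -0.149" --pt "0 0 0 -0.149" --pt "0 0 0 -0.149" --pt "0 0 0 0"

```text
time_s: 22.85
tcp_pos: [0.5498, -0.2264, 0.1756]
eef_rot: [[0.319, 0.945, -0.072], [0.948, -0.319, 0.011], [-0.013, -0.071, -0.997]]
wrist_force: [-0.1, 0.1, 0.4]
finger_gap: 0.0855
```

Call:
servo_tool --pt "0 0 0 -0.1" --pt "0 0 0 -0.1" --pt "0.002 0.025 0 0" --pt "0.002 0.025 0 0" --pt "0.002 0.014 0 0"

```text
time_s: 23.35
tcp_pos: [0.6116, -0.2291, 0.1715]
eef_rot: [[0.139, 0.988, -0.073], [0.99, -0.139, 0.011], [0.001, -0.074, -0.997]]
wrist_force: [-0.2, 0.5, 0.6]
finger_gap: 0.0851
```

Call:
servo_tool --pt "0 0 0 0" --pt "0 0 0 0"

```text
time_s: 23.55
tcp_pos: [0.6116, -0.2291, 0.1711]
eef_rot: [[0.144, 0.987, -0.074], [0.99, -0.143, 0.011], [0.001, -0.074, -0.997]]
wrist_force: [-0.5, -0.9, -0.0]
finger_gap: 0.0851
```

Call:
servo_tool --pt "0 0.001 0.015 -0.018" --pt "0 0.001 0.02 0" --pt "0 0 0.02 0" --pt "0 0 0.015 0" --pt "0 0 0 0"

```text
time_s: 24.05
tcp_pos: [0.6041, -0.2285, 0.0963]
eef_rot: [[0.128, 0.989, -0.076], [0.992, -0.128, 0.012], [0.002, -0.077, -0.997]]
wrist_force: [0.2, 1.1, -0.1]
finger_gap: 0.0855
```

Call:
servo_tool --pt "0 0 0 0"

```text
time_s: 24.15
tcp_pos: [0.6037, -0.2285, 0.0961]
eef_rot: [[0.129, 0.989, -0.076], [0.992, -0.128, 0.012], [0.002, -0.077, -0.997]]
wrist_force: [-0.8, -0.2, -0.0]
finger_gap: 0.0857
```

Call:
servo_tool --pt "0 0.005 0.006 0" --pt "0 0 0.007 0" --pt "0 0 0.005 0" --pt "0 0 0 0"

```text
time_s: 24.55
tcp_pos: [0.609, -0.2298, 0.0786]
eef_rot: [[0.129, 0.989, -0.073], [0.992, -0.128, 0.01], [0.001, -0.073, -0.997]]
wrist_force: [-0.3, -0.1, -0.4]
finger_gap: 0.085
```

Call:
servo_tool --pt "0 0 0 0" --pt "0 0 0 0" --pt "0 0 0 0" --pt "0 0 0 0" --pt "0 0 0 0" --claw -1 --squeeze 45

```text
time_s: 25.05
tcp_pos: [0.6098, -0.2296, 0.0799]
eef_rot: [[0.129, 0.989, -0.071], [0.992, -0.128, 0.01], [0.001, -0.072, -0.997]]
wrist_force: [-1.5, 0.3, -2.8]
finger_gap: 0.0163
```

Call:
servo_tool --pt "0 0 0 0" --pt "0 0 0 0" --pt "0 0 0 0" --pt "0 0 0 0"

```text
time_s: 25.45
tcp_pos: [0.6098, -0.2296, 0.0799]
eef_rot: [[0.128, 0.989, -0.071], [0.992, -0.128, 0.01], [0.001, -0.072, -0.997]]
wrist_force: [-0.0, 0.4, -0.2]
finger_gap: 0.0163
```

Call:
servo_tool --pt "0 0 0 0.12" --pt "0 0 0 0.12" --pt "0 0 0 0.12" --pt "0 0 0 0.12"

```text
time_s: 25.85
tcp_pos: [0.6094, -0.2306, 0.0799]
eef_rot: [[0.585, 0.808, -0.072], [0.811, -0.586, 0.009], [-0.035, -0.063, -0.997]]
wrist_force: [-1.0, -0.5, -0.1]
finger_gap: 0.016
```

```bash
python3 -c "
from h import *
o=telemetry.get_obs();print(o['tcp_pos'],o['eef_rot'].round(3),o['wrist_force'].round(2),o['ft_torque'].round(3),o['joint_positions'].round(2),o['finger_gap'])"
```

```text
[ 0.60938766 -0.23059749  0.07994771] [[ 0.585  0.808 -0.072]
 [ 0.811 -0.586  0.009]
 [-0.035 -0.063 -0.997]] [-0.97 -0.52 -0.11] [ 0.338 -0.123  0.103] [-0.53  0.55  1.42 -0.03  1.24 -1.47] 0.01603232302430024
```

Call:
servo_tool --pt "0 0 0 0.12" --pt "0 0 0 0.12" --pt "0 0 0 0.12" --pt "0 0 0 0.12"

```text
time_s: 26.25
tcp_pos: [0.6084, -0.2316, 0.0799]
eef_rot: [[0.901, 0.427, -0.073], [0.429, -0.903, 0.011], [-0.061, -0.041, -0.997]]
wrist_force: [-2.9, -0.4, 1.7]
finger_gap: 0.0158
```

Call:
servo_tool --pt "0 0 0 0.12" --pt "0 0 0 0.12"

```text
time_s: 26.45
tcp_pos: [0.6076, -0.2322, 0.0799]
eef_rot: [[0.979, 0.19, -0.074], [0.191, -0.981, 0.012], [-0.07, -0.025, -0.997]]
wrist_force: [-2.9, 0.0, 1.1]
finger_gap: 0.0157
```

```bash
cat > st.py <<'E'
from h import *
o=telemetry.get_obs();R=o['eef_rot'];print(o['tcp_pos'].round(4),'yaw',np.arctan2(R[1,0],R[0,0]).round(3),'z',R[:,2].round(3),o['wrist_force'].round(2),'tau',o['ft_torque'].round(3),'q6',o['joint_positions'][5].round(2),o['finger_gap'].round(4),o["time_s"])
E
python3 st.py
```

```text
Traceback (most recent call last):
  File "st.py", line 2, in <module>
    o=telemetry.get_obs();R=o['eef_rot'];print(o['tcp_pos'].round(4),'yaw',np.arctan2(R[1,0],R[0,0]).round(3),'z',R[:,2].round(3),o['wrist_force'].round(2),'tau',o['ft_torque'].round(3),'q6',o['joint_positions'][5].round(2),o['finger_gap'].round(4),o["time_s"])
                                                                                                                                                                                                                                ^^^^^^^^^^^^^^^^^^^^^
AttributeError: 'float' object has no attribute 'round'
```

Call:
servo_tool --pt "0 0 0 0.12" --pt "0 0 0 0.12" --pt "0 0 0 0.12"

```text
time_s: 26.75
tcp_pos: [0.6062, -0.2326, 0.0799]
eef_rot: [[0.98, -0.183, -0.076], [-0.182, -0.983, 0.013], [-0.077, 0.001, -0.997]]
wrist_force: [-4.5, 0.8, 1.1]
finger_gap: 0.0156
```

```bash
sed -i "s/o\['finger_gap'\].round(4)/o['finger_gap']/" st.py; python3 st.py
```

```text
[ 0.6062 -0.2326  0.0799] yaw -0.184 z [-0.076  0.013 -0.997] [-4.5   0.83  1.08] tau [ 0.491 -0.314  0.134] q6 -0.34 0.01561094233250725 26.75
```

Call:
servo_tool --pt "0 0 0 0.12" --pt "0 0 0 0.12" --pt "0 0 0 0.12"

```text
time_s: 27.05
tcp_pos: [0.6047, -0.2324, 0.08]
eef_rot: [[0.845, -0.53, -0.079], [-0.53, -0.848, 0.015], [-0.075, 0.029, -0.997]]
wrist_force: [-4.1, 0.8, 1.9]
finger_gap: 0.0158
```

```bash
python3 st.py
```

```text
[ 0.6047 -0.2324  0.08  ] yaw -0.56 z [-0.079  0.015 -0.997] [-4.05  0.82  1.88] tau [ 0.272 -0.242  0.183] q6 0.03 0.015831497608979304 27.05
```

Call:
servo_tool --pt "0 0 0 0.12" --pt "0 0 0 0.12" --pt "0 0 0 0.12"

```text
time_s: 27.35
tcp_pos: [0.6033, -0.2317, 0.08]
eef_rot: [[0.592, -0.802, -0.082], [-0.803, -0.595, 0.017], [-0.063, 0.056, -0.996]]
wrist_force: [-3.4, 2.6, 0.5]
finger_gap: 0.0162
```

```bash
python3 st.py
```

```text
[ 0.6033 -0.2317  0.08  ] yaw -0.935 z [-0.082  0.017 -0.996] [-3.42  2.59  0.51] tau [ 0.295 -0.211  0.235] q6 0.4 0.01623618344781373 27.35
```

Call:
servo_tool --pt "0 0 0 0.12" --pt "0 0 0 0.12" --pt "0 0 0 0.12"

```text
time_s: 27.65
tcp_pos: [0.6022, -0.2304, 0.08]
eef_rot: [[0.259, -0.962, -0.085], [-0.965, -0.261, 0.02], [-0.041, 0.076, -0.996]]
wrist_force: [-2.3, 2.6, 0.5]
finger_gap: 0.016
```

```bash
python3 st.py; python3 -c "
from h import *
d=snap('top'); f=cv2.cvtColor(d['frame'],cv2.COLOR_RGB2HSV)
d2=snap('wrist','w12.png')"
```

```text
[ 0.6022 -0.2304  0.08  ] yaw -1.309 z [-0.085  0.02  -0.996] [-2.33  2.59  0.5 ] tau [-0.153  0.123  0.237] q6 0.78 0.016036225894731904 27.65
```

Call:
servo_tool --pt "0 0 0 0.12" --pt "0 0 0 0.12" --pt "0 0 0 0.12" --pt "0 0 0 0.12"

```text
time_s: 28.15
tcp_pos: [0.602, -0.2281, 0.08]
eef_rot: [[-0.213, -0.973, -0.085], [-0.977, 0.211, 0.024], [-0.005, 0.089, -0.996]]
wrist_force: [-1.6, 3.0, 1.7]
finger_gap: 0.016
```

```bash
python3 st.py
```

```text
[ 0.602  -0.2281  0.08  ] yaw -1.785 z [-0.085  0.024 -0.996] [-1.6   3.02  1.71] tau [ 0.491 -0.301  0.207] q6 1.26 0.016046372515208105 28.15
```

Call:
servo_tool --pt "0 0 0 0" --pt "0 0 0 0" --pt "0 0 0 0" --pt "0 0 0 0" --pt "0 0 0 0" --claw 1

```text
time_s: 28.65
tcp_pos: [0.6024, -0.2291, 0.0801]
eef_rot: [[-0.2, -0.976, -0.084], [-0.98, 0.199, 0.022], [-0.005, 0.087, -0.996]]
wrist_force: [0.5, -0.7, -0.6]
finger_gap: 0.0849
```

Call:
servo_tool --pt "0 0 -0.015 0" --pt "0 0 -0.025 0" --pt "0 0 -0.035 0" --pt "0 0 -0.035 0" --pt "0 0 0 0"

```text
time_s: 29.15
tcp_pos: [0.6121, -0.2319, 0.1972]
eef_rot: [[-0.198, -0.977, -0.084], [-0.98, 0.197, 0.022], [-0.005, 0.087, -0.996]]
wrist_force: [0.9, 0.3, 0.9]
finger_gap: 0.0854
```

Call:
servo_tool --pt "0 0.02 -0.01 -0.08" --pt "0 0.025 -0.02 -0.08" --pt "0 0.01 -0.02 0" --pt "0 0 0 0" --pt "0 0 0 0"

```text
time_s: 29.65
tcp_pos: [0.5612, -0.2258, 0.2565]
eef_rot: [[-0.031, -0.996, -0.08], [-0.999, 0.029, 0.019], [-0.017, 0.081, -0.997]]
wrist_force: [0.1, 0.3, 1.0]
finger_gap: 0.0856
```

```bash
python3 - <<'E'
from knob import *
d=snap("wrist","w13.png"); f=d["frame"]; hsv=cv2.cvtColor(f,cv2.COLOR_RGB2HSV); knob(d)
slab(d,.034)
j=cv2.inRange(hsv,(18,110,80),(35,255,255)); c=max(cv2.findContours(j,0,1)[0],key=cv2.contourArea)[:,0]
r=cv2.minAreaRect(onz(d,c.astype(float),.046)[:,:2].astype(np.float32)); print("jaw",np.round(r[0],4),np.round(r[1],4),r[2],c.mean(0))
def red(d,z=.07):
    h=cv2.cvtColor(d["frame"],cv2.COLOR_RGB2HSV); m=cv2.inRange(h,(0,180,120),(3,255,255))|cv2.inRange(h,(175,180,120),(180,255,255))
    p=np.argwhere(m)[:,::-1].astype(float); w=onz(d,p,z)[:,:2]; k=np.linalg.norm(w-[.6077,-.229],axis=1)<.045
    v=w[k].mean(0)-[.6077,-.229]; print("red",k.sum(),v.round(4),np.arctan2(v[1],v[0]))
red(d)
e=dict(d); e["frame"]=cv2.imread("pics/w11.png")[:,:,::-1]
H=np.array(d["hand_eye"]); T=np.array([[-0.038,-0.997,-0.067],[-0.999,0.038,0.01],[-0.007,0.068,-0.998]]); e["R"]=T@H[:3,:3]; e["C"]=T@H[:3,3]+[.5656,-.2253,.1733]; red(e)
E
```

```text
[ 0.5612 -0.2258  0.2565] [[-0.031, -0.996, -0.08], [-0.999, 0.029, 0.019], [-0.017, 0.081, -0.997]] [-0.57  0.28  1.4  -0.03  1.53  1.03] 29.65 0.08556127763695483
px [313  75] [331 150] V95 [184. 212. 221.]
knob [ 0.6071 -0.2288] [0.0143 0.0616] 86.55130004882812
[ 0.3031 -0.249 ] [0.1063 0.1065] 87.28 px [342. 336.]
[0.3939 0.0318] [0.1301 0.0654] 76.67 px [125. 284.]
[ 0.4602 -0.2254] [0.0503 0.1147] 87.87 px [322. 232.]
[ 0.5343 -0.499 ] [0.3377 0.1787] 16.35 px [585. 139.]
jaw [ 0.53   -0.2265] [0.079  0.0166] 88.52214050292969 [321.7283237  180.97109827]Traceback (most recent call last):
  File "<stdin>", line 10, in <module>
  File "<stdin>", line 8, in red
  File "h.py", line 21, in onz
    r=ray(d,uv); return d["C"]+r*((z-d["C"][2])/r[:,2])[:,None]
  File "h.py", line 17, in ray
    q=cv2.undistortPoints(uv[:,None], K, np.array([d["k1"],0,0,0],float))[:,0]
      ~~~~~~~~~~~~~~~~~~~^^^^^^^^^^^^^^^^^^^^^^^^^^^^^^^^^^^^^^^^^^^^^^^^
cv2.error: OpenCV(4.12.0) /io/opencv/modules/calib3d/src/undistort.dispatch.cpp:347: error: (-215:Assertion failed) CV_IS_MAT(_src) && CV_IS_MAT(_dst) && (_src->rows == 1 || _src->cols == 1) && (_dst->rows == 1 || _dst->cols == 1) && _src->cols + _src->rows - 1 == _dst->rows + _dst->cols - 1 && (CV_MAT_TYPE(_src->type) == CV_32FC2 || CV_MAT_TYPE(_src->type) == CV_64FC2) && (CV_MAT_TYPE(_dst->type) == CV_32FC2 || CV_MAT_TYPE(_dst->type) == CV_64FC2) in function 'cvUndistortPointsInternal'
```

```bash
python3 - <<'E'
from h import *
for n,(cu,cv_) in (("w11.png",(321,130)),("w13.png",(322,112))):
    f=cv2.imread("pics/"+n)[:,:,::-1].astype(int)
    m=(f[...,0]>1.8*f[...,1])&(f[...,0]>90)&(abs(f[...,1]-f[...,2])<35)
    p=np.argwhere(m)[:,::-1]; p=p[np.linalg.norm(p-[cu,cv_],axis=1)<55]
    print(n,len(p),p.mean(0) if len(p) else "", f[int(p[:,1].mean()),int(p[:,0].mean())] if len(p) else "")
d=load("wrist"); C=np.array([.6075,-.229]); f=d["frame"]
for a in range(0,360,10):
    q=proj(d,[[C[0]+.027*np.cos(np.radians(a)),C[1]+.027*np.sin(np.radians(a)),.069]])[0]; u,v=q.round().astype(int); print(a,(u,v),f[v,u],end="; ")
E
```

```text
w11.png 176 [306.13636364 132.55681818] [18 18 22]
w13.png 71 [327.95774648 104.53521127] [207 101  36]
0 (np.int64(321), np.int64(78)) [218 115  43]; 10 (np.int64(316), np.int64(79)) [218 114  43]; 20 (np.int64(311), np.int64(80)) [146 151 146]; 30 (np.int64(306), np.int64(83)) [154 160 153]; 40 (np.int64(302), np.int64(86)) [149 154 149]; 50 (np.int64(298), np.int64(90)) [149 152 147]; 60 (np.int64(296), np.int64(94)) [150 154 148]; 70 (np.int64(294), np.int64(99)) [149 152 146]; 80 (np.int64(293), np.int64(105)) [156 160 155]; 90 (np.int64(292), np.int64(110)) [155 159 153]; 100 (np.int64(293), np.int64(115)) [146 151 145]; 110 (np.int64(295), np.int64(120)) [152 156 151]; 120 (np.int64(297), np.int64(124)) [149 153 147]; 130 (np.int64(300), np.int64(129)) [140 145 140]; 140 (np.int64(304), np.int64(132)) [149 153 147]; 150 (np.int64(308), np.int64(135)) [148 152 147]; 160 (np.int64(313), np.int64(137)) [204  98  30]; 170 (np.int64(318), np.int64(138)) [214 105  31]; 180 (np.int64(323), np.int64(138)) [220 223 213]; 190 (np.int64(328), np.int64(138)) [202  99  34]; 200 (np.int64(332), np.int64(136)) [73 59 51]; 210 (np.int64(337), np.int64(134)) [69 74 70]; 220 (np.int64(341), np.int64(131)) [72 74 71]; 230 (np.int64(345), np.int64(127)) [70 72 71]; 240 (np.int64(348), np.int64(123)) [69 71 70]; 250 (np.int64(350), np.int64(118)) [68 70 68]; 260 (np.int64(351), np.int64(113)) [74 75 73]; 270 (np.int64(352), np.int64(108)) [65 68 65]; 280 (np.int64(351), np.int64(103)) [69 70 69]; 290 (np.int64(350), np.int64(98)) [70 72 72]; 300 (np.int64(348), np.int64(93)) [70 71 69]; 310 (np.int64(345), np.int64(89)) [73 74 72]; 320 (np.int64(341), np.int64(85)) [66 69 65]; 330 (np.int64(336), np.int64(82)) [88 20 19]; 340 (np.int64(332), np.int64(80)) [161  75  25]; 350 (np.int64(326), np.int64(78)) [211 109  39];
```

The red mark on the collar moved from about 85° to about -28°, so the collar turned about 1.95 rad. The bar turned about 3.08 rad, so the clutch slipped about 1.1 rad. The slab's fence end is at the fence and the gripper is clear, so I hand in.

```bash
python3 -c "
from h import *
print(workorder.hand_in()); print(telemetry.get_obs()['time_s'])"
```

```text
the job is handed in; nothing more can be done
None
the job is handed in; nothing more can be done
```

I finished the job and handed it in at about 30 s of robot time. I tipped the slab in its nest, laid it flat on the cork pad and let go. I then took it by its middle, laid it in the clamp and let go. I turned the knob clockwise in one stroke of about 3.1 rad, so no regrip was needed.

Last checks, all from measurement because hand-in reports no verdict:
- **Tip:** the slab was tipped about 0.41 rad, at the rocker's stop.
- **Slab position:** its fence-side end is at x = 0.403, against a fence face worked out at 0.404. It is square to the fixture within about 0.01 rad and near the centre line.
- **Knob slip:** the collar turned about 1.95 rad and the bar about 3.08 rad, so the slip is about 1.1 rad. The knob torque rose from 0.10 to about 0.2 N m and stayed there.
- **Robot:** the gripper is open, about 0.25 m above the bench, touching nothing.

Three things disagreed or were not directly checked:
- The gripper turned 3.23 rad while the bar turned 3.08, so there was about 0.15 rad of slack in the grip.
- The last slab outline was only 115 mm long because the jaw hid its far end, and the jaw force was inferred from the clutch slipping, not measured. The tool had also drifted to about 0.085 rad of tilt by the end, with no visible effect.
- The last picture was refused because the limit of 12 had been reached, so the final check is from numbers only. I did not measure the bystanders at the end, but the arm never came near them.

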